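# Clear the soap die and check its seam

## Robot

A 6-joint arm with a two-finger parallel gripper is mounted at the origin on the work surface. World frame = base frame: x ahead of the robot, y to its left, z up, the work surface at z = 0. Lengths are in mm, angles in rad, forces in N, time in s.
With the tool pointing down it reaches from about 325 to 1000 mm from the base axis. Payload 5.1 kg.
Tool frame: the origin (TCP) lies midway between the tips of the shut fingers; the grasp point (between the pads) lies 19 mm behind it; z points along the fingers, y is the line along which they close (so a half turn about z gives the same grasp; the last joint's range is limited). The gripper opens to 85 mm and grips with 20 to 120 N. Pads are 22 mm wide; open, the fingers measure 114 mm over their backs; the gripper's body (76 mm by 85 mm) begins 54 mm behind the grasp point. The pads swing forward as they close: fully open they stand 13 mm farther back than shut.
Start: joints at [-0.083, 0.124, 1.65, -0, 1.367, -0.083], TCP at [649.988, -0.028, 231.322] pointing down, gripper open.
Joint ranges: [-2.61, 2.61], [-1.02, 2.33], [0.03, 2.71], [-1.35, 4.49], [0.32, 2.68], [-2.91, 2.91]. Speed limits (rad/s): [2.57, 2.57, 3.14, 3.14, 3.14, 3.14].

## Interface

Orientations are given as a unit quaternion [w, x, y, z].
In Python, from bench import manip gives the robot as it stands.
- The arm moves only by the tool move_arm, never from a script. Its argument "commands" is text: rows parted by semicolons, each of 5 numbers parted by spaces: the opening, from -1 (shut) to 1 (fully open), then the shift along the world's x, y, z each as a share of 0.15 m, from -1 to 1, then the turn about the world's z as a share of 360 degrees, from -1 to 1. In form: jaw tx ty tz spin; .... A call has 1 to 20 rows; each row is the pose to reach, as a shift and turn from the pose commanded when the call began, turning the shorter way round; what a row does not reach only later rows make up. A row lasts 1/10 s, in which the tool goes at most 50 mm and 8.59 degrees, less where a joint would pass 70% of its speed; a pose out of reach is approached as far as the arm can. A call with a number of a shift or a turn outside -1 to 1 is refused whole. A call with a gripper value outside its range is refused whole. The fingers move at their own pace and stop on an object; "force" is the grip in N (left out, the last holds). Time passes only in rows, so rows that repeat a pose let the fingers close. It gives the time, the measured TCP pose, the force, the opening and the grip force at its end, in the units of the state.
- manip.get_state(): the state, without advancing time (a new reading comes with each control period).
- manip.capture(name): name is "scene" or "side" or "wrist"; returns (picture, depth): 400x640x3 uint8, red, green, blue; 400x640 float32, mm along the optical axis (not along the pixel's ray), 0 where there is no reading.
- manip.get_calibration(name): a dict with "vertical_fov" (degrees; the focal length in pixels is half the picture's height over the tangent of half this angle, whatever the lens; pixels are square), "cx", "cy" (the principal point, pixels), "D" ([k1, k2, p1, p2, k3] as OpenCV has them; the pictures are not rectified), "eye" and "rotation" of the camera in the world. Camera axes: x right, y down, z forward; pixel columns grow to the right and rows downward; lengths in mm; the calibration is good to about 2 mm. A picture is of the moment at which its call begins: read the wrist's pose just before it. get_calibration takes no time and is no camera call; for the wrist camera it gives the pose at the moment of the call.
- manip.finish_job(): hands the job in; it is judged then, once.
Trained networks look in the newest picture that a camera, given by its name, has taken for a name from the list of things; names that differ only in an ending like _2 or _b are one class to them, and where a whole thing is asked for, a point or a joint stands for the part that bears it (a point fixed in the world has none). Each returns a list of dicts, best first, with "p" (0 to 1); they miss things now and then, are a little off and sometimes report something else, mostly with a low value. They report only what shows in the picture. A call takes as long as a camera call. They do not tell look-alikes from the thing itself.
- manip.boxes_of(camera, thing): "box" ([left, top, right, bottom] in pixels, round what is visible of it).
The state is a dict: "t": time; "joint_pos": joint angles; "dq": joint speeds; "tau": joint torques, N m; "tcp_pos": TCP position; "tcp_rot": TCP orientation; "force": force on the tool from outside, world axes, zero at the start; "wrist_torque": the same for the moment, N m; "opening": finger opening in mm; "grip_force": force on a finger pad.
Only numpy, scipy, OpenCV 4.12 (cv2) and the standard library are available. Lean on these libraries where they do the work, as an engineer would, in place of code of your own. Each camera call takes 0.05 s, during which the arm holds its last target. There are 200 camera calls.

## Task

Move the fresh egg soaps off the split metal die onto the round marks of the flat soap tray, one upright on each mark: they are still soft, so grip them lightly (10 N is plenty) and set them down rather than dropping them. Then take the orange probe from its stand and, holding it upright, guide its tip along the whole stepped seam of the die from the green dot to the red dot slowly, at about 3 cm/s, keeping it just above or barely touching the face and never pressing on it. Put the probe back upright in its stand, press the green ready button fully down, and leave the soaps on their marks and the jar, earmuffs and wrench alone.

Things in the scene. Friction and masses are not known exactly. Their poses are not given: they have to be found in the camera images.
- die: fixed split die plate of pale and grey metal, 220 (x) x 250 (y) x 25 mm high, origin at the centre of its underside, top face at z = +25 mm; a dark 3 mm seam line with two right-angled steps crosses the flush top face
- seam_start (a point): start of the seam, centre of a green dot 14 mm wide on the die's top face, at die x -30, y +100 mm; the seam runs straight from here to seam_corner1
- seam_a (a point): point on the seam on the top face, half way from seam_start to seam_corner1
- seam_corner1 (a point): first corner of the seam, at die x -30, y 0 mm on the top face; the seam goes straight on to seam_corner2
- seam_corner2 (a point): second corner of the seam, at die x +30, y 0 mm on the top face; the seam goes straight on to seam_end
- seam_b (a point): point on the seam on the top face, half way from seam_corner2 to seam_end
- seam_end (a point): end of the seam, centre of a red dot 14 mm wide on the top face, at die x +30, y -100 mm
- tray: fixed flat grey-brown soap tray without a rim, 220 x 220 x 8 mm, a cream line round its border, origin at the centre of its underside, its flat top at z = +8 mm
- stand (a point): probe stand on the fixed blue console box (220 (x) x 110 (y) x 50 mm high; this point lies 55 mm from the console's middle towards its -x end, on its top face; its axes are the console's): centre of the mouth of a 26 mm square well straight through the console, sides parallel to the console's; two white strips lie beside it; the probe's collar rests on the console's top over the well
- ready_top (a point): top centre of the green push button, 36 mm wide, near the +x end of the console, 115 mm from the stand along the console's x; it is pressed straight down
- ready (a joint): travel of the green button in m: 0 released, 0.006 fully down; a spring that needs 5 N at the bottom returns it
- probe: orange upright probe pen, 80 g: square handle 20 x 20 mm from z = +8 to +78 mm, black square collar 36 x 36 mm from z = 0 to +8 mm, steel shank 10 mm thick below it; origin at the centre of the collar's underside, z along the handle, x and y along the sides of the handle
- probe_tip (a point): brass round tip of the probe, 40 mm below the probe's origin along its axis
- soap0: pink egg soap (may be absent), about 80 g, a squat egg cut flat, standing on its flat foot 43 mm wide; 38 mm high, round in plan, widest (47 mm) 14 mm above the foot; origin at the centre of the foot, z up
- soap1: lilac egg soap (may be absent), about 80 g, a squat egg cut flat, standing on its flat foot 43 mm wide; 38 mm high, round in plan, widest (47 mm) 14 mm above the foot; origin at the centre of the foot, z up
- soap2: yellow egg soap (may be absent), about 80 g, a squat egg cut flat, standing on its flat foot 43 mm wide; 38 mm high, round in plan, widest (47 mm) 14 mm above the foot; origin at the centre of the foot, z up
- soap3: cream egg soap (may be absent), about 80 g, a squat egg cut flat, standing on its flat foot 43 mm wide; 38 mm high, round in plan, widest (47 mm) 14 mm above the foot; origin at the centre of the foot, z up
- mark0 (a point): centre of a dark round mark 52 mm wide on the tray's top, at tray x -42.5, y -42.5 mm
- mark1 (a point): centre of a dark round mark 52 mm wide on the tray's top, at tray x -42.5, y +42.5 mm
- mark2 (a point): centre of a dark round mark 52 mm wide on the tray's top, at tray x +42.5, y -42.5 mm
- mark3 (a point): centre of a dark round mark 52 mm wide on the tray's top, at tray x +42.5, y +42.5 mm
- jar: bystander: closed jar 64 mm wide, 100 mm high, origin under its centre
- earmuffs: bystander: black earmuffs with red cups lying flat, about 220 x 110 x 55 mm, origin at the table between the cups
- wrench: bystander: steel wrench lying flat, origin under its middle
Things that resemble listed ones, but are neither listed nor needed, are in the scene too. Of the things shaped like the part that bears stand, the blue one is meant. Leave any turquoise look-alike of the soap1 alone.

How it is judged (in metres and radians):
On the way, in this order (a step that is already met when the one before it is completed fails the run):
1. every soap stands upright and released on a mark of the tray ((distance between soap0 and mark0 below 0.015 m or distance between soap0 and mark1 below 0.015 m or distance between soap0 and mark2 below 0.015 m or distance between soap0 and mark3 below 0.015 m) and angle between each of soap0, soap1, soap2, soap3's own z axis and vertical below 0.12 rad and contact force between each of soap0, soap1, soap2, soap3 and the fingers below 0.1 N and linear speed of each of soap0, soap1, soap2, soap3 below 0.02 m/s and (distance between soap1 and mark0 below 0.015 m or distance between soap1 and mark1 below 0.015 m or distance between soap1 and mark2 below 0.015 m or distance between soap1 and mark3 below 0.015 m) and (distance between soap2 and mark0 below 0.015 m or distance between soap2 and mark1 below 0.015 m or distance between soap2 and mark2 below 0.015 m or distance between soap2 and mark3 below 0.015 m) and (distance between soap3 and mark0 below 0.015 m or distance between soap3 and mark1 below 0.015 m or distance between soap3 and mark2 below 0.015 m or distance between soap3 and mark3 below 0.015 m)), for 0.2 s.
2. the probe tip is at the green dot, slow and upright (distance between probe_tip and seam_start below 0.01 m and linear speed of probe below 0.07 m/s and angle between probe's own z axis and vertical below 0.25 rad), for 0.1 s.
3. the tip passes half way along the first leg (distance between probe_tip and seam_a below 0.01 m and linear speed of probe below 0.07 m/s and angle between probe's own z axis and vertical below 0.25 rad), for 0.1 s.
4. the tip passes the first corner (distance between probe_tip and seam_corner1 below 0.01 m and linear speed of probe below 0.07 m/s and angle between probe's own z axis and vertical below 0.25 rad), for 0.1 s.
5. the tip passes the second corner (distance between probe_tip and seam_corner2 below 0.01 m and linear speed of probe below 0.07 m/s and angle between probe's own z axis and vertical below 0.25 rad), for 0.1 s.
6. the tip passes half way along the last leg (distance between probe_tip and seam_b below 0.01 m and linear speed of probe below 0.07 m/s and angle between probe's own z axis and vertical below 0.25 rad), for 0.1 s.
7. the tip reaches the red dot (distance between probe_tip and seam_end below 0.01 m and linear speed of probe below 0.07 m/s and angle between probe's own z axis and vertical below 0.25 rad), for 0.1 s.
8. the probe is back upright in its stand, released (distance between probe and stand below 0.012 m and angle between probe's own z axis and vertical below 0.12 rad and contact force between probe and the fingers below 0.1 N and linear speed of probe below 0.02 m/s), for 0.2 s.
9. the green button is pressed fully down (value of joint ready above 0.0048 m), for 0.05 s.
At the end, for the whole second after the job is handed in: Every soap present stands upright (within 0.12 rad), released and still on a tray mark (foot within 15 mm of its centre); the probe stands upright in its stand (within 12 mm), released and still; the button has come up again (all of step 1 and all of step 8 and value of joint ready below 0.002 m); the robot touches nothing.
It fails at once if a soap is squeezed: finger forces on it add up to over 30 N (15 N a finger) (contact force between any of soap0, soap1, soap2, soap3 and the fingers above 30 N).
It fails at once if a soap is dropped: falls faster than 0.5 m/s touching nothing ((contact force between soap0 and anything else below 0.01 N and linear speed of soap0 above 0.5 m/s) or (contact force between soap1 and anything else below 0.01 N and linear speed of soap1 above 0.5 m/s) or (contact force between soap2 and anything else below 0.01 N and linear speed of soap2 above 0.5 m/s) or (contact force between soap3 and anything else below 0.01 N and linear speed of soap3 above 0.5 m/s)).
It fails at once if the probe presses on the die with over 12 N (contact force between probe and die above 12 N).
It fails at once if the probe hurries: over 0.08 m/s with its tip within 8 mm of the die's face (linear speed of probe above 0.08 m/s and z of probe_tip in the frame of die below 0.033 m and x of probe_tip in the frame of die between -0.11 and 0.11 m and y of probe_tip in the frame of die between -0.125 and 0.125 m).
It fails at once if the jar, earmuffs or wrench is moved by over 30 mm (distance of any of jar, earmuffs, wrench from where it was at the start of the episode above 0.03 m).
Of soap0, soap1, soap2, soap3 only 2 to 4 are there at a start; the rules pass over those that are not, and their reading is None.
At some moment in a run one of soap0, soap1, soap2, soap3 may be knocked a few centimetres aside while the robot is not near it.
It also fails if it takes over 210 s, if anything falls off the work surface, if the arm or the gripper's body presses on something with over 40 N, if the wrist force passes 120 N, or if a joint passes its speed limit or range.

## Working session

There is one attempt and no reset: what is moved stays moved. The work goes in short steps, Python scripts to look and compute and a tool call to move; the robot and the scene stay as the last step left them, time stands still between calls to the robot, and variables do not carry over. Pictures are saved under pics/ and viewed, at most 14 in all, crops included, and the job is handed in when it is done.

Besides the shell and the picture viewer there is one more tool, called after "Emit:" as name(argument=value, ...) on one line, values as JSON. move_arm: Moves the arm, as the interface text tells. Its arguments: {"type":"object","properties":{"commands":{"type":"string"},"force":{"type":"number"}},"required":["commands"]}

```bash
mkdir -p pics; cat > h.py <<'E'
import numpy as np, cv2
from bench import manip
def cal(n):
    c=manip.get_calibration(n); f=200/np.tan(np.radians(c["vertical_fov"])/2)
    K=np.array([[f,0,c["cx"]],[0,f,c["cy"]],[0,0,1]]); return K,np.array(c["D"],float),np.array(c["eye"],float),np.array(c["rotation"],float)
def rays(C,px):
    K,D,e,R=C; u=cv2.undistortPoints(np.array(px,float).reshape(-1,1,2),K,D)[:,0]
    return np.c_[u,np.ones(len(u))]@R.T
def onz(C,px,z):
    r=rays(C,px); return C[2]+r*((z-C[2][2])/r[:,2])[:,None]
def cloud(C,d,px):
    px=np.array(px,int); return C[2]+rays(C,px)*d[px[:,1],px[:,0]][:,None]
def proj(C,P):
    K,D,e,R=C; p=(np.array(P,float)-e)@R
    return cv2.projectPoints(p,np.zeros(3),np.zeros(3),K,D)[0][:,0]
def save(n,im): cv2.imwrite("pics/"+n,im[:,:,::-1])
E
python3 - <<'E'
from h import *
for n in("scene","side"):
    C=cal(n);im,d=manip.capture(n);save(n+"0.png",im);np.savez("/tmp/"+n,im=im,d=d)
    print(n,C[2].round(),C[3].round(3).tolist(),C[0][0,0])
    for t in("soap0","soap1","soap2","soap3","die","tray","stand","probe","jar","earmuffs","wrench"):
        for b in manip.boxes_of(n,t)[:4]:
            if b["p"]>.3:print(t,np.round(b["box"]).tolist(),round(b["p"],2))
print(manip.get_state())
E
```

```text
scene [1410.  182.  772.] [-0.272, 0.618, 0.669, -0.311] 416.4942284352183
soap0 [296.0, 204.0, 318.0, 220.0] 0.66
soap0 [254.0, 198.0, 272.0, 215.0] 0.57
soap0 [354.0, 217.0, 369.0, 233.0] 0.5
soap1 [296.0, 204.0, 318.0, 220.0] 0.66
soap1 [254.0, 198.0, 272.0, 215.0] 0.57
soap1 [354.0, 217.0, 369.0, 233.0] 0.5
soap2 [296.0, 204.0, 318.0, 220.0] 0.66
soap2 [254.0, 198.0, 272.0, 215.0] 0.57
soap2 [354.0, 217.0, 369.0, 233.0] 0.5
soap3 [296.0, 204.0, 318.0, 220.0] 0.66
soap3 [254.0, 198.0, 272.0, 215.0] 0.57
soap3 [354.0, 217.0, 369.0, 233.0] 0.5
die [230.0, 176.0, 340.0, 242.0] 0.75
tray [139.0, 168.0, 240.0, 226.0] 0.86
stand [443.0, 154.0, 504.0, 217.0] 0.75
stand [369.0, 156.0, 420.0, 220.0] 0.63
probe [144.0, 167.0, 241.0, 223.0] 0.61
probe [384.0, 141.0, 396.0, 169.0] 0.5
jar [342.0, 228.0, 370.0, 280.0] 0.85
jar [394.0, 184.0, 404.0, 192.0] 0.37
earmuffs [229.0, 234.0, 275.0, 305.0] 0.82
earmuffs [369.0, 154.0, 419.0, 217.0] 0.61
wrench [151.0, 228.0, 186.0, 286.0] 0.59
wrench [228.0, 177.0, 338.0, 242.0] 0.52
side [217. 822. 849.] [0.092, -0.218, 0.894, -0.38] 448.7363923740268
[... 867 characters left out ...]
0.51
{'t': 1.2, 'joint_pos': array([-8.25773127e-02,  1.23783320e-01,  1.65029594e+00, -1.44432496e-05,
        1.36750607e+00, -8.26177483e-02]), 'dq': array([ 0.00144128,  0.00044418, -0.00055425,  0.00057215, -0.00030598,
       -0.00026465]), 'tau': array([ 1.40827640e-03, -4.23594189e+01, -3.65755033e+01,  3.07318646e-05,
        6.85782816e-04, -4.52098007e-06]), 'tcp_pos': array([ 6.49987904e+02, -1.72301947e-02,  2.31335421e+02]), 'tcp_rot': array([ 7.36736475e-06,  7.07091454e-01,  7.07122108e-01, -3.02865580e-06]), 'force': array([-0.60141331, -0.10434816, -0.58673924]), 'wrist_torque': array([ 0.05633068, -0.01357725, -0.0034173 ]), 'grip_force': 0.0, 'opening': 85.27575471324299}
```

View pics/scene0.png

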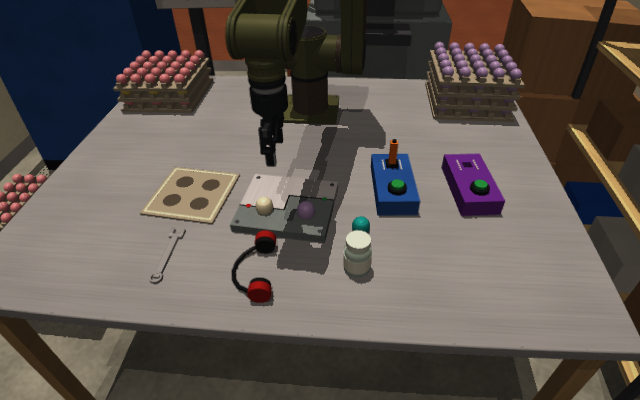

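View pics/side0.png

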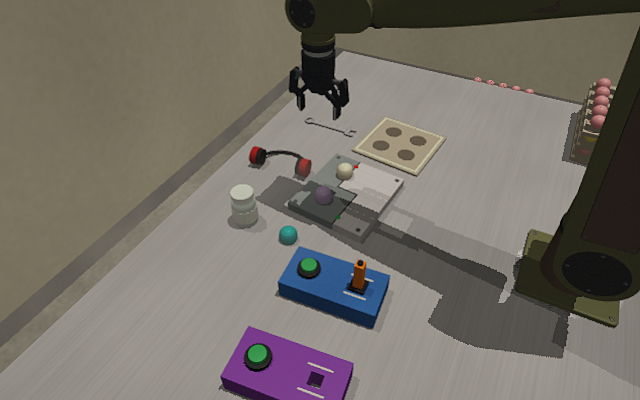

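The scene view shows a cream soap at (264,206) and a lilac one at (306,210) on the die. The tray is at (190,195), the blue console at (395,183) and the turquoise look-alike at (361,226). Rotation turns out to be a quaternion, so I'll fix the helper and get rough positions.

```bash
sed -i 's/np.array(c\["rotation"\],float)$/Rotation.from_quat(np.array(c["rotation"],float),scalar_first=True).as_matrix()/; 1a from scipy.spatial.transform import Rotation' h.py
python3 - <<'E'
from h import *
P={"scene":dict(cream=(264,206),lil=(306,210),turq=(361,226),tray=(191,194),corner=(286,208),btn=(397,187),probe=(393,142),red=(248,206),jar=(358,240),ear=(265,242),wr=(168,255),pbtn=(480,186)),
"side":dict(cream=(345,172),lil=(323,195),turq=(288,235),tray=(399,145),btn=(309,266),probe=(360,263),red=(354,165),jar=(243,190),ear=(303,167),wr=(330,127))}
for n in P:
    C=cal(n);d=np.load("/tmp/%s.npz"%n)["d"]
    for k,v in P[n].items():print(n,k,cloud(C,d,[v]).round()[0])
C=cal("wrist");print(C[2],C[3].round(3).tolist(),C[0].round(),C[1])
E
```

```text
scene cream [616. -53.  52.]
scene lil [628.  59.  55.]
scene turq [651. 201.  29.]
scene tray [ 532. -290.   10.]
scene corner [589.  -1.  23.]
scene btn [539. 293.  71.]
scene probe [411. 282. 129.]
scene red [ 592. -105.   27.]
scene jar [769. 193. 101.]
scene ear [737. -28.  44.]
scene wr [ 763. -274.    6.]
scene pbtn [519. 515.  70.]
side cream [591. -39.  53.]
side lil [602.  72.  55.]
side turq [623. 216.  33.]
side tray [ 518. -278.   11.]
side btn [518. 300.  71.]
side probe [407. 288. 133.]
side red [ 594. -107.   28.]
side jar [764. 188.  99.]
side ear [710. -16.  43.]
side wr [ 754. -274.    5.]
[650.34177308  78.36320263 373.78481439] [[1.0, 0.0, -0.001], [-0.0, -0.951, -0.309], [-0.001, 0.309, -0.951]] [[350.   0. 311.]
 [  0. 350. 202.]
 [  0.   0.   1.]] [0.01665091 0.         0.         0.         0.        ]
```

```bash
python3 - <<'E'
from h import *
C=cal("wrist");im,d=manip.capture("wrist");save("w0.png",im);np.savez("/tmp/w0",im=im,d=d)
E
```

```text
(no output)
```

View pics/w0.png

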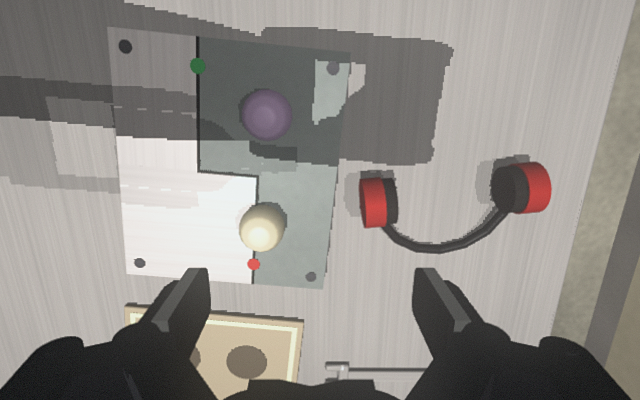

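The wrist view shows green dot (198,65), corners (198,171) and (257,177), red dot (254,264), lilac soap (266,114), and cream soap (262,227). I'll move over the tray next.

Emit:
move_arm(commands="1 -0.3 -0.33 0 0;1 -0.6 -0.66 0 0;1 -0.8 -1 0 0;1 -0.8 -1 0 0;1 -0.8 -1 0 0")

```text
t: 1.75
tcp_pos: [527.7, -153.3, 231.5]
tcp_rot: [0.0, 0.709, 0.705, -0.001]
force: [0.4, 0.7, -0.6]
opening: 85.1
grip_force: 0.0
```

Emit:
move_arm(commands="1 0 -0.33 0 0;1 0 -0.66 0 0;1 0 -1 0 0;1 0 -1 0 0;1 0 -1 0 0;1 0 -1 0 0")

```text
t: 2.35
tcp_pos: [530.3, -299.0, 231.1]
tcp_rot: [-0.0, 0.707, 0.707, 0.0]
force: [0.5, 0.9, -0.3]
opening: 85.6
grip_force: 0.0
```

```bash
python3 - <<'E'
from h import *
s=manip.get_state();print(s["tcp_pos"],s["t"])
C=cal("wrist");im,d=manip.capture("wrist");save("w1.png",im);np.savez("/tmp/w1",im=im,d=d,e=C[2],R=C[3])
E
```

```text
[ 530.28573036 -298.97908089  231.09990034] 2.35
```

View pics/w1.png

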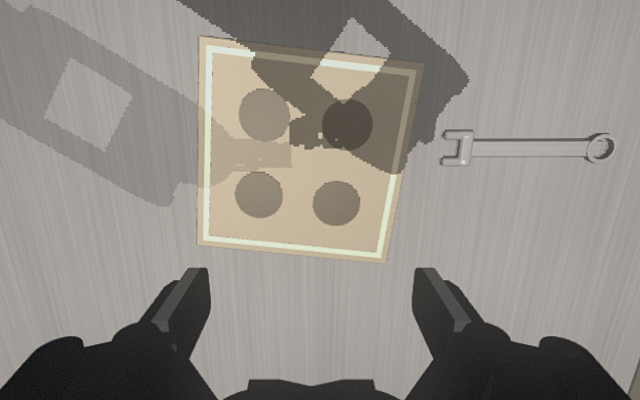

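The tray's marks are at (264,115), (347,124), (259,195) and (336,203), and its corners at (200,37), (424,63), (386,262) and (197,245).

```bash
cat >> h.py <<'E'
from scipy.optimize import least_squares
def rigid(L,W):
    """2-D pose (x,y,th) taking local L to world W"""
    L=np.array(L,float);W=np.array(W,float)[:,:2]
    f=lambda p:(L@np.array([[np.cos(p[2]),np.sin(p[2])],[-np.sin(p[2]),np.cos(p[2])]])+p[:2]-W).ravel()
    rs=[least_squares(f,[*W.mean(0),t]) for t in(0,1.5,3,-1.5)]
    r=min(rs,key=lambda r:r.cost); return r.x,np.abs(r.fun).max()
def soapfit(C,d,px,zlo):
    v,u=np.mgrid[px[1]-35:px[1]+36,px[0]-35:px[0]+36]; u=u.ravel();v=v.ravel();ok=(u>=0)&(u<640)&(v>=0)&(v<400)
    c=cloud(C,d,np.c_[u,v][ok]); c=c[(c[:,2]>zlo)&(c[:,2]<90)]
    c=c[np.hypot(*(c[:,:2]-np.median(c[:,:2],0)).T)<30]
    f=lambda p:np.linalg.norm(c-p[:3],axis=1)-p[3]
    r=least_squares(f,[*np.median(c,0)-[0,0,20],24],loss="soft_l1"); return r.x.round(1),len(c),c[:,2].max().round(1),((c.max(0)+c.min(0))/2)[:2].round(1)
E
python3 - <<'E'
from h import *
K,D,_,_=cal("wrist")
w1=np.load("/tmp/w1.npz");C1=(K,D,w1["e"],w1["R"])
C0=(K,D,np.array([650.34,78.36,373.78]),w1["R"]);d0=np.load("/tmp/w0.npz")["d"]
for n,C,d,px in(("tray",C1,w1["d"],[(264,115),(347,124),(259,195),(336,203),(295,220),(240,160),(450,300)]),("die",C0,d0,[(190,65),(205,171),(250,177),(240,264),(160,100),(300,150)])):
    print(n,cloud(C,d,px)[:,2].round(1))
p,e=rigid([(-42.5,42.5),(42.5,42.5),(-42.5,-42.5),(42.5,-42.5)],onz(C1,[(264,115),(347,124),(259,195),(336,203)],8));print("tray",p,e)
p2,e=rigid([(-110,110),(110,110),(110,-110),(-110,-110)],onz(C1,[(200,37),(424,63),(386,262),(197,245)],8));print("tray",p2,e)
c,s=np.cos(p[2]),np.sin(p[2])
for m in((-42.5,-42.5),(-42.5,42.5),(42.5,-42.5),(42.5,42.5)):print("mark",(p[:2]+np.array([[c,-s],[s,c]])@m).round(1))
p,e=rigid([(-30,100),(-30,0),(30,0),(30,-100)],onz(C0,[(198,65),(198,171.5),(257,177),(254,264)],25));print("die",p,e)
for px in((266,114),(262,227)):print("soap",soapfit(C0,d0,px,42))
E
```

```text
tray [  6.5   8.2   8.2   9.1   8.3   8.2 270.4]
die [26.6 25.8 26.1 24.8 25.2 24.2]
tray [ 5.20260988e+02 -2.92995641e+02 -1.06559073e-01] 0.26136868823718373
tray [ 5.20560262e+02 -2.93568551e+02 -1.05205288e-01] 2.6100272580181922
mark [ 473.5 -330.7]
mark [ 482.5 -246.2]
mark [ 558.  -339.8]
mark [ 567.  -255.3]
die [ 5.65545534e+02 -4.30399206e+00 -9.22805004e-02] 0.8451630448238063
soap (array([608.6,  54.6,  39.8,  23.3]), 1995, np.float64(64.1), array([609.5,  55.6]))
soap (array([598.7, -58.5,  39.9,  23.2]), 1520, np.float64(63.9), array([599.3, -57.1]))
```

Emit:
move_arm(commands="1 0.15 0.33 0 0;1 0.3 0.66 0 0;1 0.46 1 0 0;1 0.46 1 0 0", force=10)

```text
t: 2.8
tcp_pos: [600.2, -144.6, 231.6]
tcp_rot: [-0.0, 0.705, 0.709, 0.001]
force: [-0.7, -0.6, -0.4]
opening: 85.6
grip_force: 0.0
```

Emit:
move_arm(commands="1 0 0.3 0 0;1 0 0.61 0 0;1 0 0.61 -0.3 0;1 0 0.61 -0.6 0;1 0 0.61 -0.8 0;1 0 0.61 -0.9 0;1 0 0.61 -0.9 0;1 0 0.61 -0.9 0")

```text
t: 3.6
tcp_pos: [600.0, -58.5, 97.9]
tcp_rot: [0.001, 0.707, 0.707, 0.001]
force: [0.4, 0.3, 0.6]
opening: 85.3
grip_force: 0.0
```

Emit:
move_arm(commands="1 0 0 -0.2 0;1 0 0 -0.35 0;1 0 0 -0.42 0;1 0 0 -0.46 0;1 0 0 -0.467 0;1 0 0 -0.467 0;0.4 0 0 -0.467 0;0.25 0 0 -0.467 0;0.2 0 0 -0.467 0;0.16 0 0 -0.467 0;0.13 0 0 -0.467 0;0.13 0 0 -0.467 0", force=10)

```text
t: 4.8
tcp_pos: [599.0, -58.5, 26.3]
tcp_rot: [-0.0, 0.707, 0.707, -0.0]
force: [0.9, 0.2, -0.7]
opening: 48.3
grip_force: 0.0
```

Emit:
move_arm(commands="0.11 0 0 0 0;0.09 0 0 0 0;0.09 0 0 0 0")

```text
t: 5.1
tcp_pos: [599.0, -58.5, 26.4]
tcp_rot: [0.0, 0.707, 0.707, 0.0]
force: [-1.0, 0.1, 0.9]
opening: 46.8
grip_force: 3.8
```

Emit:
move_arm(commands="0.08 0 0 0 0;0.07 0 0 0 0;0.07 0 0 0 0")

```text
t: 5.4
tcp_pos: [599.1, -58.5, 26.5]
tcp_rot: [0.0, 0.707, 0.707, 0.0]
force: [-1.1, -0.1, 1.9]
opening: 45.7
grip_force: 14.0
```

Emit:
move_arm(commands="0.085 0 0 0 0;0.085 0 0 0 0")

```text
t: 5.6
tcp_pos: [599.1, -58.5, 26.4]
tcp_rot: [0.0, 0.707, 0.707, 0.0]
force: [-0.2, -0.7, 1.8]
opening: 46.1
grip_force: 7.2
```

Emit:
move_arm(commands="0.085 0 0 0.03 0;0.085 0 0 0.1 0;0.085 0 0 0.2 0;0.085 0 0 0.35 0;0.085 0 0 0.4 0;0.085 0 0 0.4 0")

```text
t: 6.2
tcp_pos: [600.6, -58.8, 89.0]
tcp_rot: [0.002, 0.707, 0.707, 0.001]
force: [0.6, -0.3, -0.7]
opening: 46.3
grip_force: 7.1
```

Emit:
move_arm(commands="0.085 -0.05 -0.1 0 0;0.085 -0.1 -0.3 0 0;0.085 -0.2 -0.5 0 0;0.085 -0.27 -0.7 0 0;0.085 -0.27 -0.9 0 0;0.085 -0.27 -1 0 0;0.085 -0.27 -1 0 0")

```text
t: 6.9
tcp_pos: [557.7, -210.2, 85.5]
tcp_rot: [-0.001, 0.708, 0.706, -0.0]
force: [0.2, 0.1, -2.3]
opening: 46.6
grip_force: 7.1
```

Emit:
move_arm(commands="0.085 0 -0.1 0 0;0.085 0 -0.3 0 0;0.085 0 -0.5 0 0;0.085 0 -0.7 0 0;0.085 0 -0.82 0 0;0.085 0 -0.877 0 0;0.085 0 -0.877 0 0;0.085 0 -0.877 -0.2 0;0.085 0 -0.877 -0.35 0;0.085 0 -0.877 -0.45 0;0.085 0 -0.877 -0.48 0;0.085 0 -0.877 -0.48 0;0.085 0 -0.877 -0.48 0")

```text
t: 8.2
tcp_pos: [559.4, -340.3, 15.5]
tcp_rot: [0.001, 0.707, 0.707, 0.0]
force: [1.7, -0.7, 0.5]
opening: 46.2
grip_force: 7.1
```

Emit:
move_arm(commands="0.085 0 0 -0.01 0;0.085 0 0 -0.02 0;0.085 0 0 -0.03 0;0.085 0 0 -0.03 0;0.085 0 0 -0.03 0")

```text
t: 8.7
tcp_pos: [558.4, -340.1, 9.8]
tcp_rot: [-0.0, 0.707, 0.707, -0.0]
force: [0.3, -0.1, -1.2]
opening: 46.1
grip_force: 7.1
```

Now I'll release slowly and rise.

Emit:
move_arm(commands="0.085 0 0 -0.004 0;0.085 0 0 -0.004 0;0.1 0 0 -0.004 0;0.12 0 0 -0.004 0;0.15 0 0 -0.004 0;0.25 0 0 -0.004 0;0.5 0 0 -0.004 0;1 0 0 -0.004 0;1 0 0 -0.004 0;1 0 0 -0.004 0;1 0 0 0.1 0;1 0 0 0.4 0;1 0 0 0.7 0;1 0 0 1 0;1 0 0 1 0")

```text
t: 10.2
tcp_pos: [562.7, -343.0, 171.0]
tcp_rot: [0.008, 0.707, 0.707, 0.001]
force: [1.1, 0.1, 0.8]
opening: 85.7
grip_force: 0.0
```

Emit:
move_arm(commands="1 0.1 0.33 0.3 0;1 0.2 0.66 0.5 0;1 0.3 1 0.5 0;1 0.3 1 0.5 0;1 0.3 1 0.5 0;1 0.3 1 0.5 0")

```text
t: 10.8
tcp_pos: [603.6, -189.7, 235.5]
tcp_rot: [0.001, 0.707, 0.708, -0.0]
force: [-0.7, 0.6, -0.2]
opening: 85.3
grip_force: 0.0
```

```bash
python3 - <<'E'
from h import *
s=manip.get_state();print(s["tcp_pos"],s["t"])
C=cal("wrist");im,d=manip.capture("wrist");save("w2.png",im);np.savez("/tmp/w2",im=im,d=d,e=C[2],R=C[3])
print(proj(C,[[609,55,63],[558,-340,46]]))
E
```

```text
[ 603.59196882 -189.6778563   235.49587244] 10.8
[[ 318.90909198 -164.84137425]
 [ 269.28403386  306.42489035]]
```

View pics/w2.png

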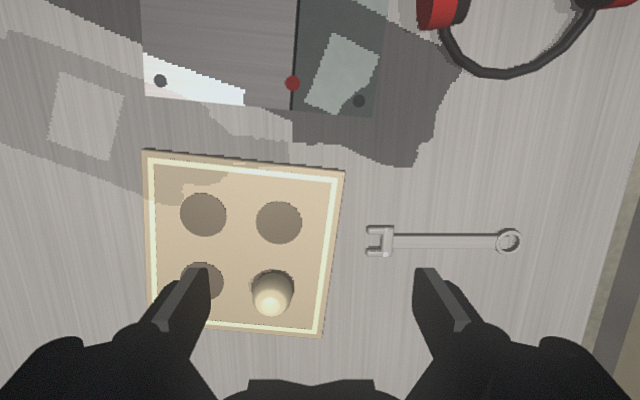

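The cream soap stands on mark2, at (271,292) in the image. Next is the lilac soap, which I'll re-measure on the way.

Emit:
move_arm(commands="1 0 0.33 0 0;1 0 0.66 0 0;1 0 1 0 0;1 0 1 0 0;1 0 1 0 0;1 0 1 0 0")

```text
t: 11.45
tcp_pos: [603.4, -41.7, 234.5]
tcp_rot: [-0.0, 0.708, 0.706, -0.0]
force: [-0.2, -0.1, -0.2]
opening: 85.2
grip_force: 0.0
```

```bash
python3 - <<'E'
from h import *
s=manip.get_state();print(s["tcp_pos"],s["t"])
C=cal("wrist");im,d=manip.capture("wrist")
px=proj(C,[[609,55,50]])[0].astype(int);print(px,soapfit(C,d,px,42))
for b in manip.boxes_of("wrist","soap1")[:3]:print(b)
E
```

```text
[603.39864416 -41.72826938 234.45785153] 11.45
[317  65] (array([608.7,  54.8,  39.5,  23.4]), 2213, np.float64(63.9), array([608.8,  54.4]))
{'box': [293.2, 39.1, 342.7, 95.5], 'p': 0.79}
{'box': [266.2, 371.6, 289.5, 379.7], 'p': 0.64}
```

Emit:
move_arm(commands="1 0.037 0.3 0 0;1 0.037 0.632 0 0;1 0.037 0.632 -0.3 0;1 0.037 0.632 -0.6 0;1 0.037 0.632 -0.8 0;1 0.037 0.632 -0.9 0;1 0.037 0.632 -0.9 0;1 0.037 0.632 -0.9 0;1 0.037 0.632 -0.9 0")

```text
t: 12.45
tcp_pos: [611.0, 54.3, 102.6]
tcp_rot: [0.002, 0.707, 0.707, 0.002]
force: [-0.4, 0.1, 0.5]
opening: 85.0
grip_force: 0.0
```

Emit:
move_arm(commands="1 0 0 -0.2 0;1 0 0 -0.35 0;1 0 0 -0.42 0;1 0 0 -0.47 0;1 0 0 -0.485 0;1 0 0 -0.485 0;1 0 0 -0.485 0")

```text
t: 13.15
tcp_pos: [610.0, 54.7, 28.3]
tcp_rot: [0.001, 0.707, 0.707, 0.001]
force: [0.5, 0.8, 0.0]
opening: 85.4
grip_force: 0.0
```

Emit:
move_arm(commands="0.4 0 0 0 0;0.25 0 0 0 0;0.2 0 0 0 0;0.16 0 0 0 0;0.13 0 0 0 0;0.13 0 0 0 0;0.11 0 0 0 0;0.11 0 0 0 0;0.1 0 0 0 0;0.1 0 0 0 0")

```text
t: 14.15
tcp_pos: [609.0, 54.7, 27.0]
tcp_rot: [-0.0, 0.707, 0.707, -0.0]
force: [-0.1, -0.8, -0.4]
opening: 47.1
grip_force: 0.2
```

Emit:
move_arm(commands="0.09 0 0 0 0;0.085 0 0 0 0;0.085 0 0 0 0")

```text
t: 14.45
tcp_pos: [609.1, 54.7, 27.1]
tcp_rot: [0.0, 0.707, 0.707, 0.0]
force: [-0.6, -0.4, 1.0]
opening: 45.9
grip_force: 4.3
```

Emit:
move_arm(commands="0.08 0 0 0 0;0.08 0 0 0 0")

```text
t: 14.65
tcp_pos: [609.1, 54.7, 27.1]
tcp_rot: [0.0, 0.707, 0.707, -0.0]
force: [0.2, -0.4, 1.3]
opening: 46.1
grip_force: 6.6
```

Emit:
move_arm(commands="0.08 0 0 0.03 0;0.08 0 0 0.1 0;0.08 0 0 0.2 0;0.08 0 0 0.35 0;0.08 0 0 0.4 0;0.08 0 0 0.4 0;0.08 0 0 0.4 0")

```text
t: 15.35
tcp_pos: [608.9, 54.7, 87.0]
tcp_rot: [0.0, 0.707, 0.707, 0.0]
force: [-1.3, 0.3, -0.5]
opening: 46.1
grip_force: 6.6
```

Emit:
move_arm(commands="0.08 -0.05 -0.1 0 0;0.08 -0.15 -0.3 0 0;0.08 -0.25 -0.5 0 0;0.08 -0.34 -0.7 0 0;0.08 -0.42 -0.9 0 0;0.08 -0.42 -1 0 0;0.08 -0.42 -1 0 0")

```text
t: 16.05
tcp_pos: [545.3, -97.1, 86.3]
tcp_rot: [-0.0, 0.708, 0.706, -0.0]
force: [-0.2, 0.3, -2.0]
opening: 46.1
grip_force: 6.6
```

Emit:
move_arm(commands="0.08 -0.05 -0.1 0 0;0.08 -0.15 -0.3 0 0;0.08 -0.25 -0.5 0 0;0.08 -0.34 -0.7 0 0;0.08 -0.42 -0.9 0 0;0.08 -0.42 -1 0 0;0.08 -0.42 -1 0 0;0.08 -0.42 -1 -0.2 0;0.08 -0.42 -1 -0.35 0;0.08 -0.42 -1 -0.45 0;0.08 -0.42 -1 -0.48 0;0.08 -0.42 -1 -0.48 0;0.08 -0.42 -1 -0.48 0")

```text
t: 17.35
tcp_pos: [484.1, -245.4, 16.0]
tcp_rot: [0.001, 0.707, 0.707, 0.0]
force: [-0.0, -0.2, -1.3]
opening: 46.1
grip_force: 6.6
```

Emit:
move_arm(commands="0.08 0 0 -0.01 0;0.08 0 0 -0.02 0;0.08 0 0 -0.03 0;0.08 0 0 -0.03 0;0.08 0 0 -0.03 0")

```text
t: 17.85
tcp_pos: [483.0, -245.3, 10.5]
tcp_rot: [0.0, 0.707, 0.707, 0.0]
force: [0.6, -0.4, -1.2]
opening: 45.9
grip_force: 6.6
```

Emit:
move_arm(commands="0.08 0 0 -0.005 0;0.08 0 0 -0.005 0;0.1 0 0 -0.005 0;0.12 0 0 -0.005 0;0.15 0 0 -0.005 0;0.25 0 0 -0.005 0;0.5 0 0 -0.005 0;1 0 0 -0.005 0;1 0 0 -0.005 0;1 0 0 -0.005 0;1 0 0 0.1 0;1 0 0 0.4 0;1 0 0 0.7 0;1 0 0 1 0;1 0 0 1 0")

```text
t: 19.35
tcp_pos: [487.3, -247.9, 170.5]
tcp_rot: [0.008, 0.707, 0.707, 0.002]
force: [0.3, 0.0, 0.7]
opening: 85.2
grip_force: 0.0
```

Emit:
move_arm(commands="1 0 0 0.3 0;1 0 0 0.5 0;1 0 0 0.5 0;1 0 0 0.5 0")

```text
t: 19.75
tcp_pos: [483.2, -245.4, 236.7]
tcp_rot: [0.001, 0.707, 0.707, 0.0]
force: [-0.2, 0.2, -0.3]
opening: 85.4
grip_force: 0.0
```

```bash
python3 - <<'E'
from h import *
s=manip.get_state();print(s["tcp_pos"],s["t"])
C=cal("wrist");im,d=manip.capture("wrist");save("w3.png",im)
for q in([483,-246,33],[558,-340,33]):
    px=proj(C,[q])[0].astype(int);print(px,soapfit(C,d,px,25))
E
```

```text
[ 483.24243206 -245.39610716  236.67757991] 19.75
[310 170] (array([ 482.7, -245.7,   23.2,   23.2]), 1531, np.float64(47.5), array([ 482.6, -245. ]))
[379 254] (array([ 558. , -340.4,   23.1,   23.2]), 1279, np.float64(47.1), array([ 557.2, -338.8]))
```

View pics/w3.png

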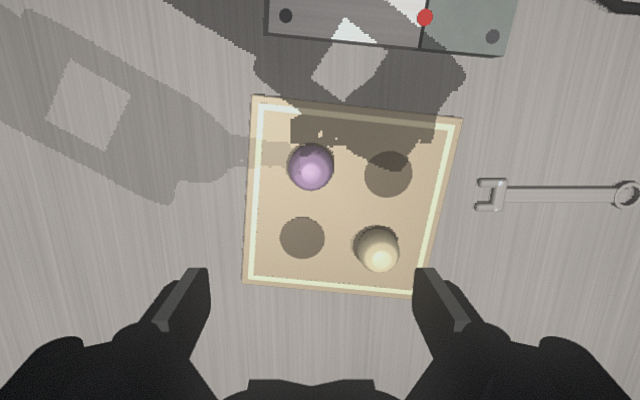

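Both soaps stand on their marks, lilac at (311,167) and cream at (377,249), within about 1 mm. Next is the console.

Emit:
move_arm(commands="1 0 0.33 0 0;1 0 0.66 0 0;1 0 1 0 0;1 0 1 0 0")

```text
t: 20.2
tcp_pos: [481.7, -90.5, 233.1]
tcp_rot: [-0.002, 0.705, 0.709, -0.0]
force: [0.3, -0.4, -0.5]
opening: 85.7
grip_force: 0.0
```

Emit:
move_arm(commands="1 0 0.33 0 0;1 0 0.66 0 0;1 0 1 0 0;1 0 1 0 0")

```text
t: 20.6
tcp_pos: [481.7, 59.0, 233.5]
tcp_rot: [-0.002, 0.705, 0.709, -0.001]
force: [-1.0, -0.5, -0.5]
opening: 85.4
grip_force: 0.0
```

Emit:
move_arm(commands="1 0 0.33 0 0;1 0 0.66 0 0;1 0 1 0 0;1 0 1 0 0;1 0 1 0 0;1 0 1 0 0")

```text
t: 21.2
tcp_pos: [482.9, 203.4, 234.3]
tcp_rot: [-0.0, 0.708, 0.707, -0.001]
force: [0.5, -1.3, 0.3]
opening: 85.2
grip_force: 0.0
```

```bash
python3 - <<'E'
from h import *
s=manip.get_state();print(s["tcp_pos"],s["t"])
C=cal("wrist");im,d=manip.capture("wrist");save("w4.png",im);np.savez("/tmp/w4",im=im,d=d,e=C[2],R=C[3])
E
```

```text
[482.88957385 203.37656101 234.3433419 ] 21.2
```

View pics/w4.png

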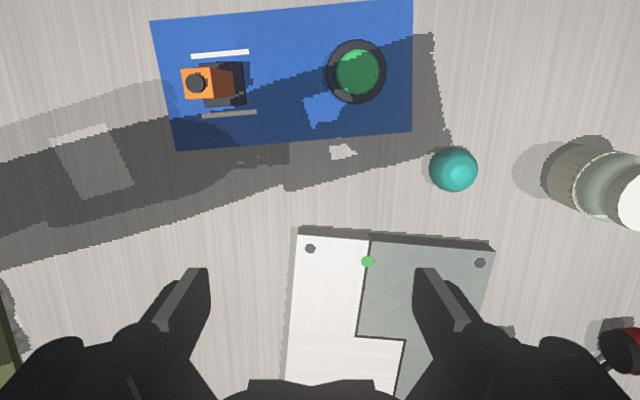

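The blue console shows its probe top at (197,83), its strips at (220,52) and (229,113), and its button at (357,71).

```bash
python3 - <<'E'
from h import *
w=np.load("/tmp/w4.npz");K,D,_,_=cal("wrist");C=(K,D,w["e"],w["R"]);im=w["im"];d=w["d"]
v,u=np.mgrid[0:170,130:420];px=np.c_[u.ravel(),v.ravel()];P=cloud(C,d,px);z=P[:,2]
print(np.unique(z[(z>35)&(z<140)].round(),return_counts=True))
c=P[(z>110)&(z<140)];zt=np.median(c[:,2]);col=im[px[:,1],px[:,0]].astype(int)
t=(z>122)&(z<134);Q=P[t];print("probe top",Q.mean(0).round(1),cv2.minAreaRect(Q[:,:2].astype(np.float32)))
b=(col[:,1]>col[:,0]+40)&(col[:,1]>col[:,2]+30)&(z>50);print("button",P[b].mean(0).round(1),((P[b].max(0)+P[b].min(0))/2).round(1),z[b].max())
g=onz(C,[(150,22),(176,151),(413,131)],50);print("corners",g.round(1),np.degrees(np.arctan2(*(g[2]-g[1])[[1,0]])))
print(rigid([(-110,55),(-110,-55),(110,-55)],g))
s=onz(C,[(191,55),(249,50),(202,115),(256,111)],51);print("strips",s.round(1),s.mean(0).round(1))
# die check
print("die",rigid([(-30,100),(-30,0)],onz(C,[(367.5,262),(357,336)],25)))
print("handle side col", proj(C,[[412,285,128],[412,285,58]]))
E
```

```text
(array([ 47.,  48.,  49.,  50.,  51.,  52.,  53.,  54.,  55.,  56.,  57.,
        58.,  59.,  60.,  61.,  62.,  63.,  64.,  65.,  66.,  67.,  68.,
        69.,  70.,  71.,  72.,  73.,  74.,  75.,  76.,  77.,  78.,  79.,
        80.,  81.,  82.,  83.,  84.,  85.,  86.,  87.,  88.,  89.,  90.,
        91.,  92.,  93.,  94.,  95.,  96.,  97.,  98.,  99., 100., 101.,
       102., 103., 104., 105., 106., 107., 108., 109., 110., 111., 112.,
       113., 114., 115., 116., 117., 118., 119., 120., 121., 122., 123.,
       124., 125., 126., 127., 128., 129., 130., 131., 132., 133., 134.,
       135., 136.]), array([   20,   922,  7187, 13364,  5830,   575,    22,     8,    13,
          48,   266,   437,   190,   109,   533,   711,   210,    25,
          11,    10,    11,    13,    50,   143,   571,   641,   202,
          13,     7,     6,     6,     9,     7,     9,     7,     9,
           5,     6,    11,     4,     8,    11,     7,     8,     6,
           7,     9,    14,     5,     9,     9,     4,    10,    14,
           8,     8,     9,    13,     8,    10,     5,    12,    11,
    
[... 160 characters left out ...]
15,     7,    19,    84,   144,    45,     2]))
probe top [408.  285.3 128.8] ((406.51947021484375, 285.201171875), (20.368898391723633, 19.7421875), 1.8930474519729614)
button [520.6 294.8  72.9] [510.5 294.6 222.6] 376.6877236256849
corners [[348.2 334.   50. ]
 [356.4 225.9  50. ]
 [576.3 244.2  50. ]] 4.7380235442305665
(array([4.61927848e+02, 2.89398839e+02, 8.48070183e-02]), np.float64(0.8934823872690458))
strips [[379.8 308.7  51. ]
 [429.8 312.7  51. ]
 [384.2 258.7  51. ]
 [433.1 262.3  51. ]] [406.7 285.6  51. ]
die (array([ 5.67415606e+02, -4.66451885e+00, -8.01060361e-02]), np.float64(0.36340173674417997))
handle side col [[205.29609867  83.11049752]
 [228.8389718   84.19318145]]
```

Emit:
move_arm(commands="1 -0.25 0.27 0 0.013;1 -0.507 0.54 0 0.013;1 -0.507 0.54 0 0.013;1 -0.507 0.54 -0.2 0.013;1 -0.507 0.54 -0.35 0.013;1 -0.507 0.54 -0.35 0.013;1 -0.507 0.54 -0.35 0.013;1 -0.507 0.54 -0.35 0.013")

```text
t: 22.05
tcp_pos: [408.3, 285.5, 184.7]
tcp_rot: [0.0, 0.678, 0.735, 0.001]
force: [0.4, -0.0, -1.1]
opening: 85.2
grip_force: 0.0
```

Emit:
move_arm(commands="1 0 0 -0.2 0;1 0 0 -0.4 0;1 0 0 -0.55 0;1 0 0 -0.65 0;1 0 0 -0.67 0;1 0 0 -0.67 0;1 0 0 -0.67 0;0.3 0 0 -0.67 0;-0.2 0 0 -0.67 0;-0.4 0 0 -0.67 0;-0.5 0 0 -0.67 0;-0.6 0 0 -0.67 0;-0.7 0 0 -0.67 0;-0.7 0 0 -0.67 0;-0.7 0 0 -0.67 0", force=25)

```text
t: 23.55
tcp_pos: [407.0, 285.8, 82.7]
tcp_rot: [-0.0, 0.678, 0.735, 0.0]
force: [-0.6, 0.3, 1.9]
opening: 19.6
grip_force: 32.1
```

Emit:
move_arm(commands="-0.7 0 0 0.1 0;-0.7 0 0 0.3 0;-0.7 0 0 0.5 0;-0.7 0 0 0.7 0;-0.7 0 0 0.7 0;-0.7 0 0 0.7 0")

```text
t: 24.15
tcp_pos: [407.4, 285.9, 188.7]
tcp_rot: [0.0, 0.678, 0.735, 0.001]
force: [-0.0, -0.1, -1.7]
opening: 19.9
grip_force: 31.8
```

```bash
python3 - <<'E'
from h import *
K,D,_,_=cal("wrist")
def W(n):w=np.load("/tmp/%s.npz"%n);return(K,D,w["e"],w["R"])
C0=(K,D,np.array([650.34,78.36,373.78]),W("w1")[3])
S=np.array([(-30,100),(-30,0),(30,0),(30,-100)])
# centroids of dots
def dot(im,p,ch):
    o=[c for c in range(3) if c!=ch];x=im.astype(int);v,u=np.mgrid[p[1]-12:p[1]+13,p[0]-12:p[0]+13];q=x[v,u]
    m=q[...,ch]>q[...,o].max(-1)*1.35;return u[m].mean(),v[m].mean(),m.sum()
i0,i2,i4=[np.load("/tmp/%s.npz"%n)["im"] for n in("w0","w2","w4")]
g0,r0=dot(i0,(198,65),1),dot(i0,(254,264),0);r2=dot(i2,(292,83),0);g4=dot(i4,(367,262),1);print(g0,r0,r2,g4)
L=[S[0],S[1],S[2],S[3],S[3],S[0],S[1]]
Q=np.r_[onz(C0,[g0[:2],(198,171.5),(257,177),r0[:2]],25),onz(W("w2"),[r2[:2]],25),onz(W("w4"),[g4[:2],(357,336)],25)]
print(Q.round(1));p,e=rigid(L,Q);print(p,e)
c,s=np.cos(p[2]),np.sin(p[2]);print((S@np.array([[c,s],[-s,c]])+p[:2]).round(1))
st=manip.get_state();print(st["tcp_pos"],st["tcp_rot"])
for n in("side","scene"):
    im,d=manip.capture(n);C=cal(n);q=proj(C,[st["tcp_pos"]+[0,0,-72.7+k] for k in(0,40,118)]);print(n,q.round())
    x,y=q[1].astype(int);save(n+"1.png",cv2.resize(im[y-50:y+50,x-60:x+60],None,fx=5,fy=5))
E
```

```text
(np.float64(197.22994652406416), np.float64(65.524064171123), np.int64(187)) (np.float64(253.20689655172413), np.float64(263.7844827586207), np.int64(116)) (np.float64(292.15384615384613), np.float64(82.6923076923077), np.int64(182)) (np.float64(367.01960784313724), np.float64(261.27450980392155), np.int64(102))
[[ 544.6   98.4   25. ]
 [ 535.2   -1.9   25. ]
 [ 594.8   -7.5   25. ]
 [ 586.  -106.4   25. ]
 [ 585.7 -106.4   25. ]
 [ 544.9   98.    25. ]
 [ 537.5   -1.9   25. ]]
[ 5.65516073e+02 -4.35725778e+00 -9.30229715e-02] 1.8952038382781211
[[ 544.9   98. ]
 [ 535.6   -1.6]
 [ 595.4   -7.1]
 [ 586.1 -106.7]]
[407.387208   285.93254584 188.68254294] [3.61100951e-04 6.77643540e-01 7.35389665e-01 1.06910155e-03]
side [[360. 267.]
 [361. 255.]
 [364. 228.]]
scene [[394. 145.]
 [395. 133.]
 [398. 108.]]
```

View pics/side1.png

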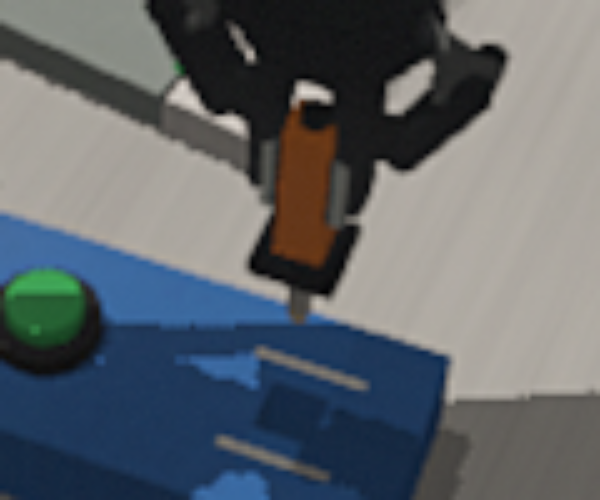

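The side crop shows the probe held upright with its tip at (299,320) in the crop, close to where I predicted. I'll go to the green dot.

Emit:
move_arm(commands="-0.7 0.2 -0.25 0 0;-0.7 0.45 -0.5 0 0;-0.7 0.7 -0.75 0 0;-0.7 0.92 -1 0 0;-0.7 0.92 -1 0 0;-0.7 0.92 -1 0 0")

```text
t: 24.85
tcp_pos: [544.7, 134.4, 185.4]
tcp_rot: [-0.001, 0.679, 0.734, -0.001]
force: [-0.6, 0.2, -0.3]
opening: 19.5
grip_force: 31.8
```

Emit:
move_arm(commands="-0.7 0 -0.13 0 0;-0.7 0 -0.25 0 0;-0.7 0 -0.25 -0.15 0;-0.7 0 -0.25 -0.3 0;-0.7 0 -0.25 -0.38 0;-0.7 0 -0.25 -0.42 0;-0.7 0 -0.25 -0.42 0;-0.7 0 -0.25 -0.42 0;-0.7 0 -0.25 -0.42 0")

```text
t: 25.75
tcp_pos: [545.8, 98.5, 125.8]
tcp_rot: [0.001, 0.678, 0.735, 0.001]
force: [0.2, -0.3, -0.3]
opening: 19.5
grip_force: 31.8
```

Emit:
move_arm(commands="-0.7 0 0 -0.02 0;-0.7 0 0 -0.04 0;-0.7 0 0 -0.06 0;-0.7 0 0 -0.08 0;-0.7 0 0 -0.1 0;-0.7 0 0 -0.12 0;-0.7 0 0 -0.13 0;-0.7 0 0 -0.13 0;-0.7 0 0 -0.13 0")

```text
t: 26.65
tcp_pos: [545.0, 98.2, 105.0]
tcp_rot: [0.0, 0.678, 0.735, 0.0]
force: [-0.4, 0.2, -0.8]
opening: 19.7
grip_force: 31.8
```

```bash
python3 - <<'E'
from h import *
st=manip.get_state();print(st["tcp_pos"])
n="side";im,d=manip.capture(n);C=cal(n);q=proj(C,[st["tcp_pos"]+[0,0,-72.7],[544.9,98,25]]);print(q.round(1))
x,y=q[1].astype(int);save("side2.png",cv2.resize(im[y-30:y+30,x-40:x+40],None,fx=10,fy=10,interpolation=0));print(x-40,y-30)
E
```

```text
[545.04311613  98.24414481 105.04226954]
[[338.1 215. ]
 [338.2 216.9]]
298 186
```

View pics/side2.png

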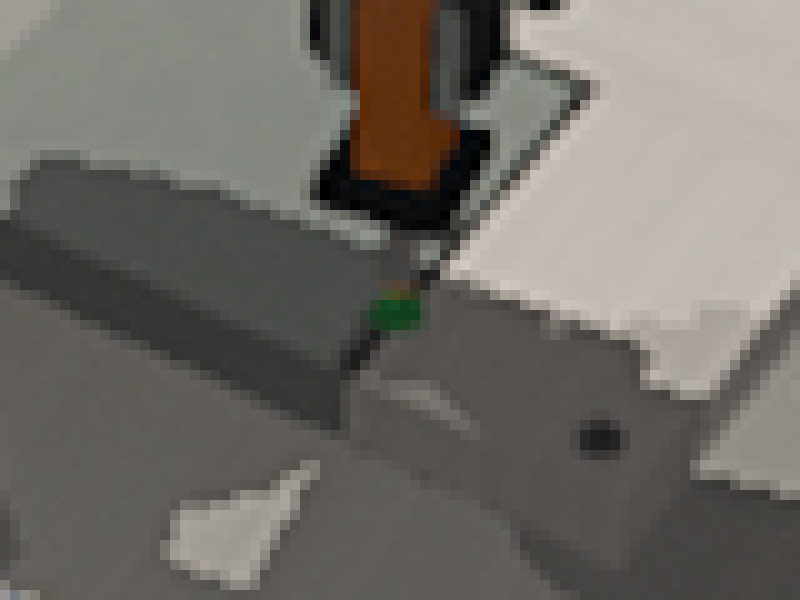

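The tip, at (400,295) in the crop, is just above the green dot at (397,311), as predicted. I'll lower it slightly and trace the seam.

Emit:
move_arm(commands="-0.7 0 0 -0.01 0;-0.7 0 0 -0.022 0;-0.7 0 0 -0.022 0;-0.7 0 0 -0.022 0;-0.7 0 0 -0.022 0")

```text
t: 27.2
tcp_pos: [545.0, 98.2, 101.8]
tcp_rot: [0.0, 0.678, 0.735, 0.0]
force: [0.3, 0.6, -1.0]
opening: 19.6
grip_force: 31.8
```

Emit:
move_arm(commands="-0.7 -0.002 -0.02 0 0;-0.7 -0.004 -0.04 0 0;-0.7 -0.006 -0.06 0 0;-0.7 -0.007 -0.08 0 0;-0.7 -0.009 -0.1 0 0;-0.7 -0.011 -0.12 0 0;-0.7 -0.013 -0.14 0 0;-0.7 -0.015 -0.16 0 0;-0.7 -0.017 -0.18 0 0;-0.7 -0.019 -0.2 0 0;-0.7 -0.021 -0.22 0 0;-0.7 -0.022 -0.24 0 0;-0.7 -0.024 -0.26 0 0;-0.7 -0.026 -0.28 0 0;-0.7 -0.028 -0.3 0 0;-0.7 -0.03 -0.32 0 0;-0.7 -0.031 -0.332 0 0;-0.7 -0.031 -0.332 0 0")

```text
t: 29.0
tcp_pos: [540.3, 48.2, 101.7]
tcp_rot: [-0.0, 0.678, 0.735, -0.0]
force: [0.5, 0.5, -1.0]
opening: 19.5
grip_force: 31.8
```

Emit:
move_arm(commands="-0.7 -0.002 -0.02 0 0;-0.7 -0.004 -0.04 0 0;-0.7 -0.006 -0.06 0 0;-0.7 -0.007 -0.08 0 0;-0.7 -0.009 -0.1 0 0;-0.7 -0.011 -0.12 0 0;-0.7 -0.013 -0.14 0 0;-0.7 -0.015 -0.16 0 0;-0.7 -0.017 -0.18 0 0;-0.7 -0.019 -0.2 0 0;-0.7 -0.021 -0.22 0 0;-0.7 -0.022 -0.24 0 0;-0.7 -0.024 -0.26 0 0;-0.7 -0.026 -0.28 0 0;-0.7 -0.028 -0.3 0 0;-0.7 -0.03 -0.32 0 0;-0.7 -0.031 -0.332 0 0;-0.7 -0.031 -0.332 0 0;-0.7 -0.031 -0.332 0 0")

```text
t: 30.9
tcp_pos: [535.7, -1.4, 101.7]
tcp_rot: [-0.0, 0.678, 0.735, 0.0]
force: [0.0, -0.1, -1.3]
opening: 19.9
grip_force: 31.8
```

Emit:
move_arm(commands="-0.7 0.02 -0.002 0 0;-0.7 0.04 -0.004 0 0;-0.7 0.06 -0.006 0 0;-0.7 0.08 -0.008 0 0;-0.7 0.1 -0.009 0 0;-0.7 0.12 -0.011 0 0;-0.7 0.14 -0.013 0 0;-0.7 0.16 -0.015 0 0;-0.7 0.18 -0.017 0 0;-0.7 0.2 -0.019 0 0;-0.7 0.22 -0.021 0 0;-0.7 0.24 -0.023 0 0;-0.7 0.26 -0.025 0 0;-0.7 0.28 -0.026 0 0;-0.7 0.3 -0.028 0 0;-0.7 0.32 -0.03 0 0;-0.7 0.34 -0.032 0 0;-0.7 0.37 -0.035 0 0;-0.7 0.4 -0.037 0 0;-0.7 0.4 -0.037 0 0")

```text
t: 32.9
tcp_pos: [596.4, -7.0, 101.9]
tcp_rot: [0.0, 0.678, 0.735, 0.0]
force: [0.1, 0.5, -0.1]
opening: 19.5
grip_force: 31.8
```

Emit:
move_arm(commands="-0.7 0 0 0 0;-0.7 -0.002 -0.02 0 0;-0.7 -0.004 -0.04 0 0;-0.7 -0.006 -0.06 0 0;-0.7 -0.007 -0.08 0 0;-0.7 -0.009 -0.1 0 0;-0.7 -0.011 -0.12 0 0;-0.7 -0.013 -0.14 0 0;-0.7 -0.015 -0.16 0 0;-0.7 -0.017 -0.18 0 0;-0.7 -0.019 -0.2 0 0;-0.7 -0.021 -0.22 0 0;-0.7 -0.022 -0.24 0 0;-0.7 -0.024 -0.26 0 0;-0.7 -0.026 -0.28 0 0;-0.7 -0.028 -0.3 0 0;-0.7 -0.03 -0.32 0 0;-0.7 -0.031 -0.332 0 0;-0.7 -0.031 -0.332 0 0")

```text
t: 34.8
tcp_pos: [591.0, -57.0, 101.7]
tcp_rot: [-0.0, 0.678, 0.735, 0.0]
force: [0.2, -0.1, -0.7]
opening: 19.9
grip_force: 31.8
```

Emit:
move_arm(commands="-0.7 -0.002 -0.02 0 0;-0.7 -0.004 -0.04 0 0;-0.7 -0.006 -0.06 0 0;-0.7 -0.007 -0.08 0 0;-0.7 -0.009 -0.1 0 0;-0.7 -0.011 -0.12 0 0;-0.7 -0.013 -0.14 0 0;-0.7 -0.015 -0.16 0 0;-0.7 -0.017 -0.18 0 0;-0.7 -0.019 -0.2 0 0;-0.7 -0.021 -0.22 0 0;-0.7 -0.022 -0.24 0 0;-0.7 -0.024 -0.26 0 0;-0.7 -0.026 -0.28 0 0;-0.7 -0.028 -0.3 0 0;-0.7 -0.03 -0.32 0 0;-0.7 -0.031 -0.332 0 0;-0.7 -0.031 -0.332 0 0;-0.7 -0.031 -0.332 0 0;-0.7 -0.031 -0.332 0 0")

```text
t: 36.8
tcp_pos: [586.4, -106.4, 101.7]
tcp_rot: [-0.0, 0.678, 0.735, 0.0]
force: [-0.2, -0.1, -0.2]
opening: 19.4
grip_force: 31.8
```

```bash
python3 - <<'E'
from h import *
st=manip.get_state();print(st["tcp_pos"])
n="scene";im,d=manip.capture(n);C=cal(n);q=proj(C,[st["tcp_pos"]+[0,0,-72.7],[586,-106.7,25]]);print(q.round(1))
x,y=q[1].astype(int);save("scene2.png",cv2.resize(im[y-45:y+45,x-60:x+60],None,fx=6,fy=6,interpolation=0))
E
```

```text
[ 586.37958452 -106.41327725  101.7200406 ]
[[247.8 204. ]
 [247.9 205. ]]
```

View pics/scene2.png

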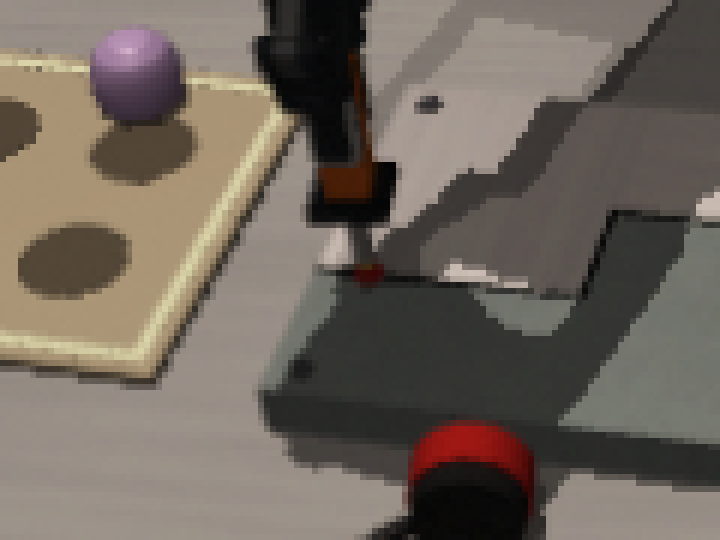

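The tip is at the red dot, at (368,273) in the crop. The lilac soap, at (137,78), has been knocked off its mark at (143,150) and I'll put it back after the probe is returned. I'm lifting now and heading back to the stand.

Emit:
move_arm(commands="-0.7 0 0 0.02 0;-0.7 0 0 0.05 0;-0.7 0 0 0.08 0;-0.7 0 0 0.15 0;-0.7 0 0 0.35 0;-0.7 0 0 0.57 0;-0.7 -0.2 0.25 0.57 0;-0.7 -0.4 0.5 0.57 0;-0.7 -0.6 0.75 0.57 0;-0.7 -0.6 1 0.57 0;-0.7 -0.6 1 0.57 0")

```text
t: 37.95
tcp_pos: [495.7, 46.7, 188.4]
tcp_rot: [0.0, 0.676, 0.737, 0.001]
force: [-1.1, -0.1, -0.3]
opening: 19.9
grip_force: 31.8
```

Emit:
move_arm(commands="-0.7 -0.2 0.25 0 0;-0.7 -0.4 0.5 0 0;-0.7 -0.6 0.75 0 0;-0.7 -0.6 1 0 0;-0.7 -0.6 1 0 0;-0.7 -0.6 1 0 0")

```text
t: 38.55
tcp_pos: [406.8, 193.7, 188.1]
tcp_rot: [0.001, 0.677, 0.736, 0.0]
force: [1.2, 0.3, 0.1]
opening: 20.0
grip_force: 31.8
```

Emit:
move_arm(commands="-0.7 0 0.2 0 0;-0.7 0 0.4 0 0;-0.7 0 0.55 0 0;-0.7 0 0.617 0 0;-0.7 0 0.617 0 0;-0.7 0 0.617 -0.15 0;-0.7 0 0.617 -0.3 0;-0.7 0 0.617 -0.3 0;-0.7 0 0.617 -0.3 0;-0.7 0 0.617 -0.3 0")

```text
t: 39.55
tcp_pos: [407.4, 285.8, 143.7]
tcp_rot: [0.0, 0.678, 0.735, 0.001]
force: [0.8, -0.5, -0.4]
opening: 19.9
grip_force: 31.8
```

Emit:
move_arm(commands="-0.7 0 0 -0.1 0;-0.7 0 0 -0.2 0;-0.7 0 0 -0.28 0;-0.7 0 0 -0.34 0;-0.7 0 0 -0.37 0;-0.7 0 0 -0.38 0;-0.7 0 0 -0.385 0;-0.7 0 0 -0.385 0;-0.7 0 0 -0.385 0")

```text
t: 40.45
tcp_pos: [406.8, 286.3, 85.1]
tcp_rot: [0.0, 0.678, 0.735, 0.001]
force: [-0.1, -0.6, -0.5]
opening: 19.5
grip_force: 31.8
```

Emit:
move_arm(commands="-0.7 0 0 -0.007 0;-0.7 0 0 -0.014 0;-0.7 0 0 -0.014 0;-0.7 0 0 -0.014 0")

```text
t: 40.85
tcp_pos: [406.6, 286.2, 82.7]
tcp_rot: [0.0, 0.678, 0.735, 0.0]
force: [-0.1, 0.7, 0.6]
opening: 19.7
grip_force: 32.0
```

Contact is light, so I'll open gradually and rise.

Emit:
move_arm(commands="-0.5 0 0 0 0;-0.4 0 0 0 0;-0.2 0 0 0 0;0.3 0 0 0 0;1 0 0 0 0;1 0 0 0 0;1 0 0 0 0;1 0 0 0 0;1 0 0 0.2 0;1 0 0 0.5 0;1 0 0 0.8 0;1 0 0 1 0;1 0 0 1 0;1 0 0 1 0", force=10)

```text
t: 42.25
tcp_pos: [406.6, 286.2, 233.0]
tcp_rot: [0.0, 0.678, 0.735, 0.001]
force: [-0.0, -1.1, -0.7]
opening: 85.5
grip_force: 0.0
```

Emit:
move_arm(commands="1 0.25 -0.27 0 -0.013;1 0.5 -0.54 0 -0.013;1 0.5 -0.8 0 -0.013;1 0.5 -1 0 -0.013;1 0.5 -1 0 -0.013;1 0.5 -1 0 -0.013")

```text
t: 42.85
tcp_pos: [480.5, 135.4, 230.2]
tcp_rot: [-0.001, 0.708, 0.707, -0.001]
force: [0.2, -0.1, -0.3]
opening: 85.4
grip_force: 0.0
```

```bash
python3 - <<'E'
from h import *
s=manip.get_state();print(s["tcp_pos"],s["tcp_rot"].round(3),s["t"])
im,d=manip.capture("side");C=cal("side");a=im[100:300,250:470].copy();save("side3.png",cv2.resize(a,None,fx=3,fy=3))
for q in([407,286,128],[482.7,-246,46],[558,-340,46]):print(proj(C,[q]).round())
v,u=np.mgrid[110:180,340:450];P=cloud(C,d,np.c_[u.ravel(),v.ravel()]);P=P[(P[:,2]>24)&(P[:,2]<60)&(P[:,1]<-170)]
lab=(np.hypot(*(P[:,:2]-[545,-330]).T)<35);print("cream",np.median(P[lab],0),lab.sum(),"other",np.median(P[~lab],0),(~lab).sum(),P[~lab][:,2].max())
E
```

```text
[480.5232297  135.43133645 230.21127082] [-0.001  0.708  0.707 -0.001] 42.85
[[360. 264.]]
[[408. 145.]]
[[395. 122.]]
cream [ 557.68573793 -328.73489968   38.91545456] 125 other [ 441.04097264 -248.13198633   37.77989995] 167 50.082774755908304
```

View pics/side3.png

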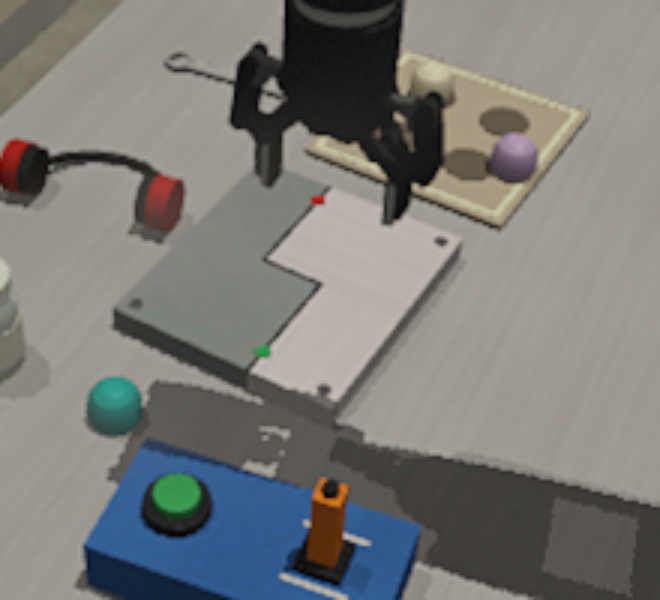

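The probe stands upright in its stand, with its collar at (325,560) in the crop. The lilac soap stands off its mark at (514,158). I'm next to the console, so I'll press the button first.

Emit:
move_arm(commands="-1 0.1 0.33 0 0;-1 0.2 0.66 0 0;-1 0.27 1 0 0;-1 0.27 1 0 0;-1 0.27 1 -0.3 0;-1 0.27 1 -0.6 0;-1 0.27 1 -0.85 0;-1 0.27 1 -0.92 0;-1 0.27 1 -0.92 0;-1 0.27 1 -0.92 0")

```text
t: 43.9
tcp_pos: [522.9, 286.8, 96.3]
tcp_rot: [0.001, 0.707, 0.707, 0.001]
force: [-0.2, -0.6, 0.6]
opening: 0.4
grip_force: 0.0
```

Emit:
move_arm(commands="-1 -0.005 0.05 0 0;-1 -0.005 0.05 -0.08 0;-1 -0.005 0.05 -0.14 0;-1 -0.005 0.05 -0.16 0;-1 -0.005 0.05 -0.175 0;-1 -0.005 0.05 -0.19 0;-1 -0.005 0.05 -0.19 0;-1 -0.005 0.05 -0.19 0")

```text
t: 44.7
tcp_pos: [520.8, 293.5, 66.2]
tcp_rot: [-0.0, 0.707, 0.707, -0.0]
force: [-4.3, -0.1, 4.2]
opening: -0.1
grip_force: 2.3
```

Emit:
move_arm(commands="-1 0 0 -0.007 0;-1 0 0 -0.014 0;-1 0 0 -0.014 0;-1 0 0 -0.014 0")

```text
t: 45.1
tcp_pos: [521.1, 293.5, 65.9]
tcp_rot: [-0.0, 0.707, 0.707, -0.0]
force: [-8.0, -3.0, 13.9]
opening: -0.1
grip_force: 7.1
```

The force is well past 5 N and the travel has stopped, so the button is fully down. I'll rise and go to the lilac soap.

Emit:
move_arm(commands="-1 0 0 0.05 0;-1 0 0 0.3 0;-1 0 0 0.6 0;1 0 0 0.9 0;1 0 0 1 0;1 0 -0.3 1 0;1 0 -0.6 1 0;1 0 -0.9 1 0;1 0 -1 1 0;1 0 -1 1 0")

```text
t: 46.1
tcp_pos: [521.1, 141.8, 212.9]
tcp_rot: [-0.0, 0.708, 0.706, -0.0]
force: [0.1, 0.6, -0.3]
opening: 85.1
grip_force: 0.0
```

Emit:
move_arm(commands="1 -0.1 -0.33 0.13 0;1 -0.2 -0.66 0.13 0;1 -0.27 -1 0.13 0;1 -0.27 -1 0.13 0")

```text
t: 46.5
tcp_pos: [480.2, -8.8, 233.1]
tcp_rot: [0.0, 0.708, 0.706, -0.0]
force: [0.5, 0.4, 0.2]
opening: 85.4
grip_force: 0.0
```

Emit:
move_arm(commands="1 0 -0.33 0 0;1 0 -0.66 0 0;1 0 -1 0 0;1 0 -1 0 0")

```text
t: 46.9
tcp_pos: [481.1, -159.9, 232.8]
tcp_rot: [0.0, 0.709, 0.705, -0.0]
force: [0.4, 0.2, -0.2]
opening: 85.3
grip_force: 0.0
```

Emit:
move_arm(commands="1 0 -0.2 0 0;1 0 -0.4 0 0;1 0 -0.4 0 0;1 0 -0.4 0 0;1 0 -0.4 0 0")

```text
t: 47.4
tcp_pos: [481.1, -214.9, 232.9]
tcp_rot: [-0.0, 0.706, 0.708, 0.0]
force: [-0.3, -0.0, -0.2]
opening: 85.4
grip_force: 0.0
```

```bash
python3 - <<'E'
from h import *
s=manip.get_state();print(s["tcp_pos"],s["tcp_rot"].round(3),s["t"])
C=cal("wrist");im,d=manip.capture("wrist")
for q in([441,-251,33],[558,-340,33]):
    px=proj(C,[q])[0].astype(int);print(px,soapfit(C,d,px,25))
    print([b["box"] for b in manip.boxes_of("wrist","soap1")[:3]])
E
```

```text
[ 481.13827178 -214.91115783  232.88071965] [-0.     0.706  0.708  0.   ] 47.4
[272 205] (array([ 440.8, -260.1,   23.2,   23.2]), 1426, np.float64(47.2), array([ 441.2, -259.2]))
[[255.0, 187.2, 296.1, 235.8], [357.3, 254.1, 399.3, 299.9], [248.1, 124.9, 462.5, 323.2]]
[380 281] (array([ 557.9, -340.3,   23.1,   23.1]), 1237, np.float64(46.8), array([ 557.5, -337.5]))
[[255.0, 187.2, 296.1, 235.8], [357.3, 254.1, 399.3, 299.9], [248.1, 124.9, 462.5, 323.2]]
```

Emit:
move_arm(commands="1 -0.14 -0.15 0 0;1 -0.27 -0.3 0 0;1 -0.27 -0.3 -0.3 0;1 -0.27 -0.3 -0.6 0;1 -0.27 -0.3 -0.9 0;1 -0.27 -0.3 -1 0;1 -0.27 -0.3 -1 0;1 -0.27 -0.3 -1 0;1 -0.27 -0.3 -1 0")

```text
t: 48.45
tcp_pos: [442.1, -262.7, 86.4]
tcp_rot: [0.003, 0.707, 0.707, 0.0]
force: [0.5, 0.5, 0.7]
opening: 85.4
grip_force: 0.0
```

Emit:
move_arm(commands="1 0 0 -0.2 0;1 0 0 -0.35 0;1 0 0 -0.42 0;1 0 0 -0.46 0;1 0 0 -0.475 0;1 0 0 -0.475 0;1 0 0 -0.475 0;1 0 0 -0.475 0")

```text
t: 49.25
tcp_pos: [440.7, -261.9, 12.9]
tcp_rot: [0.001, 0.707, 0.707, 0.0]
force: [-0.2, 0.9, -0.4]
opening: 85.7
grip_force: 0.0
```

Emit:
move_arm(commands="1 0 0.01 -0.006 0;0.4 0 0.01 -0.006 0;0.25 0 0.01 -0.006 0;0.2 0 0.01 -0.006 0;0.16 0 0.01 -0.006 0;0.13 0 0.01 -0.006 0;0.13 0 0.01 -0.006 0;0.11 0 0.01 -0.006 0;0.1 0 0.01 -0.006 0;0.1 0 0.01 -0.006 0;0.09 0 0.01 -0.006 0;0.085 0 0.01 -0.006 0;0.085 0 0.01 -0.006 0")

```text
t: 50.55
tcp_pos: [440.4, -260.1, 11.4]
tcp_rot: [0.0, 0.707, 0.707, 0.0]
force: [1.4, 0.8, 2.1]
opening: 46.6
grip_force: 4.3
```

Emit:
move_arm(commands="0.08 0 0 0 0;0.08 0 0 0.03 0;0.08 0 0 0.08 0;0.08 0.06 0.02 0.1 0;0.08 0.15 0.05 0.1 0;0.08 0.23 0.08 0.1 0;0.08 0.28 0.093 0.1 0;0.08 0.28 0.093 0.1 0;0.08 0.28 0.093 0.07 0;0.08 0.28 0.093 0.04 0;0.08 0.28 0.093 0.02 0;0.08 0.28 0.093 0.01 0;0.08 0.28 0.093 0.003 0;0.08 0.28 0.093 0.001 0;0.08 0.28 0.093 0.001 0;0.08 0.28 0.093 0.001 0")

```text
t: 52.15
tcp_pos: [482.3, -246.2, 11.5]
tcp_rot: [0.0, 0.707, 0.707, 0.0]
force: [-0.4, -0.0, -0.6]
opening: 46.2
grip_force: 6.6
```

Emit:
move_arm(commands="0.1 0 0 -0.002 0;0.1 0 0 -0.002 0;0.12 0 0 -0.002 0;0.15 0 0 -0.002 0;0.25 0 0 -0.002 0;0.5 0 0 -0.002 0;1 0 0 -0.002 0;1 0 0 -0.002 0;1 0 0 -0.002 0;1 0 0 0.1 0;1 0 0 0.4 0;1 0 0 0.7 0;1 0 0 1 0;1 0 0 1 0")

```text
t: 53.55
tcp_pos: [486.4, -248.7, 171.3]
tcp_rot: [0.008, 0.707, 0.707, 0.002]
force: [-0.4, 0.0, 0.7]
opening: 85.3
grip_force: 0.0
```

Emit:
move_arm(commands="1 0 0.15 0.3 0;1 0 0.3 0.5 0;1 0 0.3 0.5 0;1 0 0.3 0.5 0")

```text
t: 53.95
tcp_pos: [482.5, -200.9, 237.7]
tcp_rot: [0.001, 0.707, 0.707, 0.0]
force: [-0.5, 0.4, -0.5]
opening: 85.5
grip_force: 0.0
```

```bash
python3 - <<'E'
from h import *
s=manip.get_state();print(s["tcp_pos"],s["t"],s["force"])
C=cal("wrist");im,d=manip.capture("wrist")
for q in([483,-246,33],[558,-340,33]):
    px=proj(C,[q])[0].astype(int);print(px,soapfit(C,d,px,25))
im2,d2=manip.capture("side");C=cal("side");v,u=np.mgrid[250:300,290:390];P=cloud(C,d2,np.c_[u.ravel(),v.ravel()])
b=np.hypot(*(P[:,:2]-[521,294]).T)<12;print("button z",np.median(P[b,2]));t=(P[:,2]>110);print("probe",P[t].mean(0),P[t].max(0))
h,w=400,300;a=cv2.resize(im2[100:300,220:470],None,fx=1.6,fy=2);b=cv2.resize(im,(400,400));save("final.png",np.hstack([a,b]))
E
```

```text
[ 482.50839994 -200.92756828  237.72223863] 53.95 [-0.46868943  0.44822474 -0.46375326]
[310 211] (array([ 481.8, -246.2,   23.1,   23.2]), 1384, np.float64(47.0), array([ 482.1, -245.4]))
[377 289] (array([ 557.8, -340.2,   23.2,   23.1]), 1176, np.float64(47.1), array([ 557.2, -336.9]))
button z 71.2260241633777
probe [388.76251657 339.06958747 190.10639686] [416.90002195 822.36465033 849.10507903]
```

View pics/final.png

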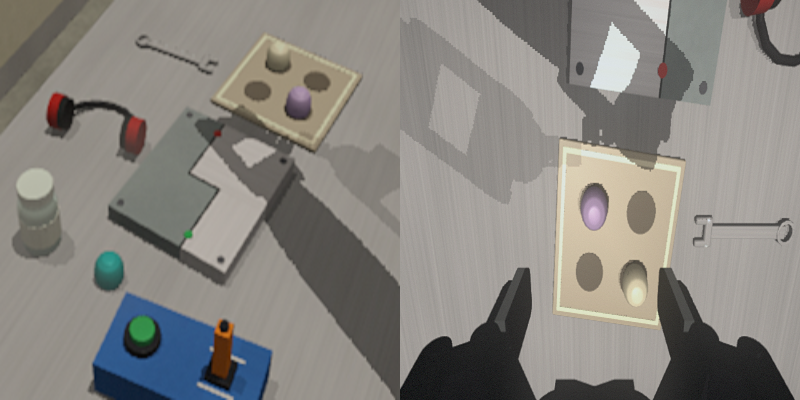

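Both soaps are on their marks, the probe is upright in its stand and the button has come back up. I'm handing in.

```bash
python3 -c "
from bench import manip
print(manip.finish_job())"
```

```text
the job is handed in; nothing more can be done
None
```

The job is handed in, with no verdict shown: both soaps (cream and lilac) stand on tray marks, with the lilac put back after it was knocked off; the seam was traced green to red, the probe is back upright in its stand, and the button was pressed fully and has come up again.

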